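# Unlatch and hold open the incubator lid over the sample tubes

### The arm

A 6-joint arm with a two-finger parallel gripper is mounted at the origin on the work surface. World frame = base frame: x ahead of the robot, y to its left, z up, the work surface at z = 0. Lengths are in m, angles in rad, forces in N, time in s.
With the tool pointing down it reaches from about 0.325 to 0.9 m from the base axis. Payload 3.5 kg.
Tool frame: the origin (TCP) lies on the centre line of the jaws, within the pads' length; the fingertips stand 19 mm ahead of it and the grasp point (between the pads) is the TCP (env.tip_extent is the z of the fingertips in the tool frame, in m); z points along the fingers, y is the line along which they close (so a half turn about z gives the same grasp; the last joint's range is limited). The gripper opens to 85 mm and grips with 20 to 120 N. Pads are 22 mm wide; open, the fingers measure 114 mm over their backs; the gripper's body (76 mm by 85 mm) begins 54 mm behind the grasp point. The pads swing forward as they close: fully open they stand 13 mm farther back than shut.
Start: joints at [-1.275, 0.276, -0.026, 1.268, 0, 1.467], TCP at [0.243, -0.576, 0.25] pointing down, gripper open.
Joint ranges: [-3.12, 3.12], [-0.85, 1.88], [-1.08, 1.24], [-1.95, 2.15], [-1.57, 1.53], [-3.14, 3.14]. Speed limits (rad/s): [2.57, 2.57, 3.14, 3.14, 3.14, 3.14].

### API

Orientations are given as a rotation vector (axis times angle).
In Python, from rig import env, capture, camera_model, job gives the robot as it stands.
- The arm moves only by the shell command python3 -m inch 'ROWS' [OPENING] [FORCE]. ROWS is JSON, a list of rows, each a list of 4 numbers: the shift along the world's x, y, z in mm, then the turn about the world's z in degrees. In form: [[x, y, z, yaw], ...]. A call has 1 to 20 rows; each row shifts and turns the commanded pose from where the row before left it; what a row does not reach is not made up. A row lasts 1/12 s, in which the tool goes at most 41.7 mm and 7.16 degrees, less where a joint would pass 70% of its speed; a pose out of reach is approached as far as the arm can. A call is refused whole if a number of a shift passes 41.7 or a number of a turn 7.16, either way. A call with a gripper value outside its range is refused whole. OPENING is the gripper command: -1 is shut, 1 is fully open, values between are in proportion, set as the call begins (- or left out, the last holds). The fingers move at their own pace and stop on an object; FORCE is the grip in N (left out, the last holds). Time passes only in rows, so rows that do not move let the fingers close. It gives the time, the measured TCP pose, the force, the opening and the grip force at its end, in the units of the state.
- env.get_state(): the state, without advancing time (a new reading comes with each control period).
- capture(name): name is "scene" or "top" or "wrist"; returns (picture, depth): 400x640x3 uint8, red, green, blue; 400x640 float32, m along the optical axis (not along the pixel's ray), 0 where there is no reading.
- camera_model(name): a dict with "camera_matrix" (3x3 intrinsics, pixels), "extrinsics" (4x4, takes a point from camera to world coordinates); the wrist camera has in their place "hand_eye" (4x4, takes a point from camera to tool coordinates, whose origin is the TCP and whose axes are the flange's). Camera axes: x right, y down, z forward; pixel columns grow to the right and rows downward; lengths in m; the calibration is good to about 2 mm. A picture is of the moment at which its call begins: read the wrist's pose just before it. camera_model takes no time and is no camera call.
- job.sign_off(): hands the job in; it is judged then, once.
The state is a dict: "clock": time; "joint_positions": joint angles; "qd": joint speeds; "joint_efforts": joint torques, N m; "position": TCP position; "tool_rot": TCP orientation; "contact_force": force on the tool from outside, world axes, zero at the start; "moment": the same for the moment, N m; "width": opening from 0.0 (shut) to 1.0 (fully open); "grip_force": force on a finger pad.
Only numpy, scipy, OpenCV 4.12 (cv2) and the standard library are available. Lean on these libraries where they do the work, as an engineer would, in place of code of your own. Each camera call takes 0.05 s, during which the arm holds its last target. There are 200 camera calls.

### The job

One of the incubator's two bays holds a block full of capped sample tubes, the other an empty block. On the lid over the tubes, pull the orange latch tab sideways against its spring until the ball catch is free, lift that lid off the ball by the tab, and finish while still gripping the tab and holding the lid steadily open by at least 30 degrees so a colleague can reach the tubes (it falls back if let go). Leave the other lid shut and latched, and do not disturb the things standing around.

Things in the scene. Friction and masses are not known exactly. Their poses are not given: they have to be found in the camera images.
- incubator: off-white two-bay dry-bath incubator fixed to the bench, 330 wide (y) x 230 deep (x) x 100 mm high to its deck; sloped console 50 mm further out at the front. Origin: centre of its underside. Own x points to its back, y to its left bay (robot's left). Bay centres at y = +77.5 (left), -77.5 mm (right), each with a clear, blue-framed lid, 130 wide, its top 30 mm above the deck, hinged at the back.
- tab_left: orange latch tab of the left lid, pinched across its ribbed sides: 16 mm wide along y, 24 along x, 28 high, on a thin stem. Origin: its centre, axes as the incubator's (they tilt with the lid). Lid shut: 170 mm in front (-x) of the hinge axis, 38 above it. Rigid with the lid but for the slide. Steel ball top 22 mm below the origin, 26 mm towards -y; lid wall 27 mm behind the origin, 16 mm lower.
- tab_right: the same tab on the right lid; identical, not mirrored
- latch_left (a joint): sideways slide of the left latch and its tab relative to the lid, m: 0 at rest (ball locked, lid cannot be lifted), grows as the tab is pulled towards the incubator's +y (to the robot's left) up to a stop at 0.016; the ball is free from 0.010. The spring resists with 4 N at rest and 9.5 N at the stop, and returns the latch when let go.
- latch_right (a joint): the same for the right latch; also pulled towards the incubator's +y
- lid_left (a joint): opening angle of the left lid, rad: 0 shut, grows as its front edge rises, stop at 1.3. The hinge is loose: the lid (0.3 to 0.6 kg with latch) falls back unless held. Lifting takes under 4 N at the tab.
- lid_right (a joint): the same for the right lid
- hinge_left (a point): middle of the left lid's hinge axis, 108 mm above the bench; the axis runs along the incubator's y
- hinge_right (a point): the same for the right lid
- tube_block: aluminium block, 101 x 99 x 48 mm, in one of the wells under the clear lids, carrying 16 tubes with yellow and magenta caps (caps up to 13 mm above the deck). Origin: centre of its underside, 50 mm above the bench. It is in the left bay if its y in the incubator's frame is positive (about +77 mm), else in the right bay.
- empty_block: the same block with 16 empty dark holes, in the other bay
- tube_rack: loose red tube rack, 90 x 130 x 40 mm (54 with its tubes), a bystander; origin at the centre of its underside
- storage_box: loose blue storage box with a clear cover, 134 x 134 x 54 mm, a bystander; origin at the centre of its underside
- reagent_bottle: loose amber bottle, 56 mm across and about 115 mm tall, a bystander; origin at the centre of its underside

How it is judged:
By the outcome, as a careful person would: the job done as asked, in the order asked, and still so for the second after the job is handed in, while the arm keeps its last pose, push and grip.
It also fails if it takes over 35 s, if anything falls off the work surface, if the arm or the gripper's body presses on something with over 40 N, if the wrist force passes 120 N, or if a joint passes its speed limit or range.

## Working session

There is one attempt and no reset: what is moved stays moved. The work goes in short steps, Python scripts to look and compute and a shell command to move; the robot and the scene stay as the last step left them, time stands still between calls to the robot, and variables do not carry over. Pictures are saved under pics/ and viewed, at most 10 in all, crops included, and the job is handed in when it is done.

```bash
ls; mkdir -p pics; python3 - <<'E'
from rig import env,capture,camera_model
import cv2,numpy as np
for n in("top","scene"):
    im,d=capture(n); cv2.imwrite(f"pics/{n}0.png",im[:,:,::-1]); np.save(f"pics/{n}0.npy",d); np.save(f"pics/{n}0i.npy",im)
    print(n,camera_model(n))
s=env.get_state();print(s,env.tip_extent)
E
```

```text
pics
top {'camera_matrix': array([[468.00213747,   0.        , 306.61857794],
       [  0.        , 468.00213747, 192.14649585],
       [  0.        ,   0.        ,   1.        ]]), 'extrinsics': array([[ 0.02655032, -0.99773568,  0.06179475,  0.40390235],
       [-0.9996002 , -0.02709952, -0.00806633, -0.00764554],
       [ 0.00972268, -0.06155588, -0.99805628,  1.67595554],
       [ 0.        ,  0.        ,  0.        ,  1.        ]])}
scene {'camera_matrix': array([[420.33852168,   0.        , 319.77325319],
       [  0.        , 420.33852168, 194.64260214],
       [  0.        ,   0.        ,   1.        ]]), 'extrinsics': array([[ 0.88708062,  0.31779308, -0.33480672,  0.9378812 ],
       [ 0.46127785, -0.63795102,  0.61663704, -0.74254586],
       [-0.01762731, -0.70144569, -0.7125049 ,  0.99161505],
       [ 0.        ,  0.        ,  0.        ,  1.        ]])}
{'clock': 0.1, 'joint_positions': array([-1.27539059e+00,  2.77111997e-01, -2.77749406e-02,  1.26798968e+00,
       -3.57295994e-06,  1.46739995e+00]), 'qd': array([-4.52999691e-04, -1.91810942e-03,  2.46693913e-03,  2.22686177e-04,
        9.14887448e-05, -5.54354695e-04]), 'joint_efforts': array([-7.57472808e-04, -4.46707714e+01,  2.96129483e+01,  8.49226140e-03,
       -4.86527119e-05, -1.18901207e-05]), 'position': array([ 0.24249031, -0.57530563,  0.24922258]), 'tool_rot': array([-3.07731386e+00, -6.21883772e-01,  3.18611289e-04]), 'contact_force': array([-0.00371171,  0.69241885, -0.15096985]), 'moment': array([ 0.01322922, -0.04689062, -0.03575303]), 'grip_force': 0.0, 'width': 0.9976139733581746} 0.019
```

View pics/top0.png

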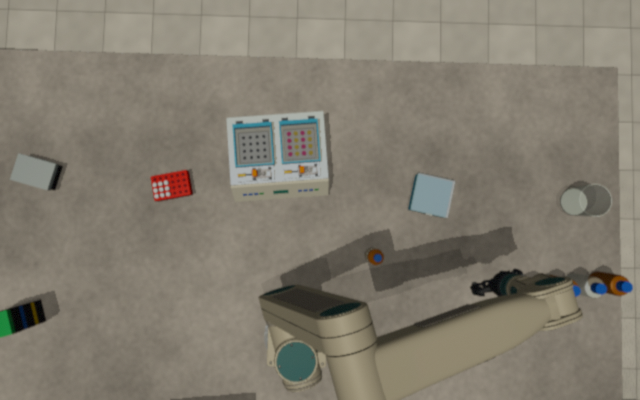

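View pics/scene0.png

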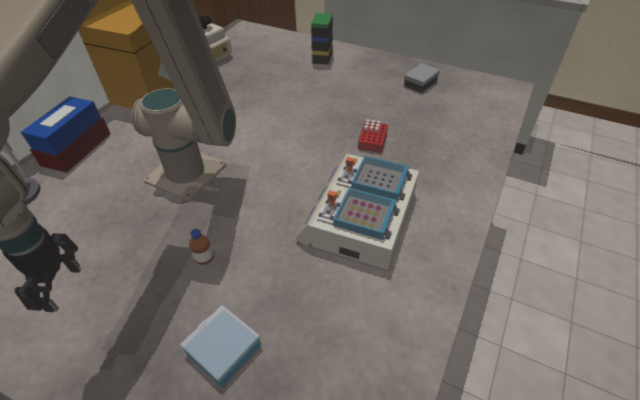

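Tubes (yellow and magenta caps) are at top px (300,140), so they are in the right bay; the empty block is at (253,145). The target is tab_right, orange, near (300,170) in the top view. The bottle (375,257), box (432,195) and rack (172,186) are all clear of it.

```bash
cat > h.py <<'E'
import cv2,numpy as np
from rig import env,capture,camera_model
from scipy.spatial.transform import Rotation as R
def ext(n,s=None):
    m=camera_model(n)
    if n!="wrist": return m["camera_matrix"],m["extrinsics"]
    T=np.eye(4);T[:3,:3]=R.from_rotvec(s["tool_rot"]).as_matrix();T[:3,3]=s["position"]
    return m["camera_matrix"],T@m["hand_eye"]
def ray(K,E,u,v,z):
    d=E[:3,:3]@np.linalg.solve(K,[u,v,1.]);o=E[:3,3]
    return o+d*(z-o[2])/d[2]
def blobs(im,lo,hi,box=None,amin=6):
    h=cv2.cvtColor(im,cv2.COLOR_RGB2HSV);m=cv2.inRange(h,lo,hi)
    if box: k=np.zeros_like(m);a,b,c,d=box;k[b:d,a:c]=1;m*=k
    n,l,st,c=cv2.connectedComponentsWithStats(m)
    return [(st[i].tolist(),c[i].round(1).tolist()) for i in range(1,n) if st[i][4]>=amin],m
def yaw(s): 
    y=R.from_rotvec(s["tool_rot"]).as_matrix()[:,1]; return np.degrees(np.arctan2(y[1],y[0]))
E
python3 - <<'E'
from h import *
for n,box in(("top",(225,150,330,195)),("scene",(300,140,400,230))):
    im=np.load(f"pics/{n}0i.npy");K,E=ext(n)
    b,_=blobs(im,(5,150,120),(16,255,255),box)
    for st,c in b: print(n,st,c,ray(K,E,*c,.158 if n=="top" else .15).round(4))
im=np.load("pics/top0i.npy");K,E=ext("top")
for lo,hi,nm in(((140,90,60),(175,255,255),"mag"),((90,110,60),(110,255,255),"blue")):
    b,m=blobs(im,lo,hi,(220,105,335,200),3)
    ys,xs=np.nonzero(m);print(nm,ray(K,E,xs.mean(),ys.mean(),.12).round(3))
s=env.get_state();print(s["position"],yaw(s))
im,d=capture("top");g=im[100:205,215:345]
cv2.imwrite("pics/topcrop.png",cv2.resize(g[:,:,::-1],None,fx=5,fy=5,interpolation=cv2.INTER_CUBIC))
E
```

```text
top [300, 167, 4, 6, 10] [302.1, 170.4] [ 0.5685 -0.0033  0.158 ]
top [252, 169, 5, 8, 13] [254.5, 172.9] [0.556  0.1513 0.158 ]
scene [347, 158, 7, 4, 18] [350.2, 159.4] [0.5559 0.1614 0.15  ]
scene [329, 192, 7, 4, 22] [331.9, 193.4] [0.5707 0.0054 0.15  ]
mag [0.664 0.02  0.12 ]
blue [0.724 0.099 0.12 ]
[ 0.24249031 -0.57530563  0.24922258] -67.15030917879781
```

View pics/topcrop.png

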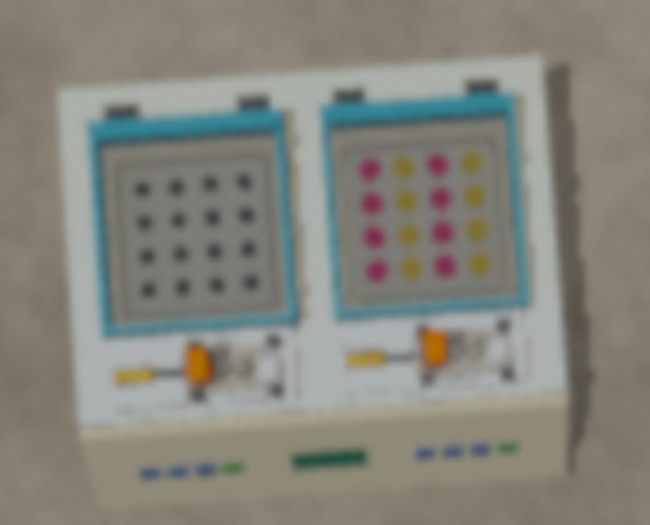

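The crop confirms it: magenta and yellow caps are under the right lid, and its orange tab is at crop (433,348). A yellow pull bar lies on the tab's +y side and the ball/catch parts on its −y side. The incubator yaw is about +4.5°. I'll move above the right tab.

```bash
python3 -m inch '[[16,28,2,-0.9],[16,28,2,-0.9],[16,28,2,-0.9],[16,28,2,-0.9],[16,28,2,-0.9],[16,28,2,-0.9],[16,28,2,-0.9],[16,28,2,-0.9],[16,28,2,-0.9],[16,28,2,-0.9],[16,28,2,-0.9],[16,28,2,-0.9],[16,28,2,-0.9],[16,28,2,-0.9],[16,28,2,-0.9],[16,28,2,-0.9],[16,28,2,-0.9],[16,28,2,-0.9],[16,28,2,-0.9],[0,0,0,-0.9]]' 1 40
python3 -m inch '[[0,20,0,0],[0,15,0,0],[0,0,0,0],[0,0,0,0]]'
python3 - <<'E'
from h import *
s=env.get_state();im,d=capture("wrist");K,E=ext("wrist",s)
np.savez("pics/w1.npz",im=im,d=d,E=E,K=K)
cv2.imwrite("pics/w1.png",im[:,:,::-1]);print(s["position"],yaw(s),s["contact_force"],s["clock"],E.round(3))
b,m=blobs(im,(5,150,120),(16,255,255),None,60)
for st,c in b:
  u,v=c; print(st,c,d[int(v),int(u)],ray(K,E,u,v,.16))
E
```

```text
clock: 1.82
position: [0.5489, -0.0399, 0.2884]
tool_rot: [-3.136, -0.14, -0.003]
contact_force: [0.5, 0.6, -0.5]
width: 1.002
grip_force: 0.0
clock: 2.15
position: [0.5463, -0.0089, 0.288]
tool_rot: [3.138, 0.135, -0.001]
contact_force: [0.5, 0.7, 0.3]
width: 0.998
grip_force: 0.0
[ 0.54628552 -0.00889098  0.28798853] -85.09008209948392 [0.54354654 0.74435222 0.25952382] 2.15 [[ 0.086 -0.942 -0.323  0.629]
 [-0.996 -0.081 -0.029 -0.   ]
 [ 0.002  0.325 -0.946  0.411]
 [ 0.     0.     0.     1.   ]]
[302, 148, 19, 28, 486] [311.3, 161.8] 0.25598136 [5.74127709e-01 4.93547334e-04 1.60000000e-01]
[116, 151, 23, 28, 512] [127.1, 164.6] 0.255228 [0.55859988 0.15289402 0.16      ]
```

View pics/w1.png

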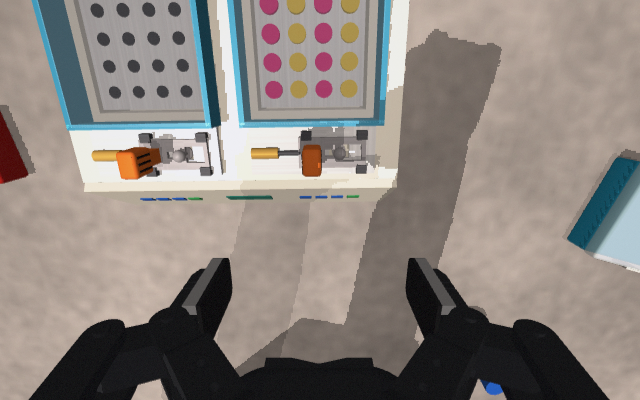

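The wrist picture shows the right tab at (311,162), its ball at (340,152) and the left tab at (135,162). I'll get the tab's position from the depth points of the orange pixels.

```bash
cat >> h.py <<'E'
def cloud(K,E,d,m):
    v,u=np.nonzero((m>0)&(d>0));z=d[v,u]
    p=np.linalg.inv(K)@np.array([u,v,np.ones_like(u)]); return (E[:3,:3]@(p*z)).T+E[:3,3]
E
python3 - <<'E'
from h import *
f=np.load("pics/w1.npz");im,d,E,K=[f[k] for k in("im","d","E","K")]
_,m=blobs(im,(3,140,60),(16,255,255))
for nm,a,b in(("R",295,325),("L",110,155)):
    k=m.copy();k[:,:a]=0;k[:,b:]=0;k[:140]=0;k[185:]=0
    p=cloud(K,E,d,k);print(nm,len(p),"pct1,5,50,95,99\n",np.percentile(p,[1,5,50,95,99],axis=0).round(4))
    t=p[p[:,2]>np.percentile(p[:,2],95)-.006]
    print("top",np.percentile(t,[2,50,98],axis=0).round(4))
# lid front blue edge lines
_,mb=blobs(im,(90,110,60),(110,255,255),(60,110,400,135))
for a,b in((70,215),(242,380)):
    k=mb.copy();k[:,:a]=0;k[:,b:]=0;p=cloud(K,E,d,k);p=p[p[:,2]>.125];c=np.polyfit(p[:,1],p[:,0],1);print("edge",np.degrees(np.arctan(-c[0])),p.mean(0),p[:,1].min(),p[:,1].max())
E
```

```text
R 563 pct1,5,50,95,99
 [[ 0.5626 -0.0072  0.1382]
 [ 0.5638 -0.0063  0.1446]
 [ 0.5752  0.0007  0.1589]
 [ 0.5846  0.0076  0.1603]
 [ 0.5849  0.0086  0.1608]]
top [[ 5.627e-01 -6.900e-03  1.565e-01]
 [ 5.740e-01  5.000e-04  1.591e-01]
 [ 5.844e-01  8.300e-03  1.606e-01]]
L 913 pct1,5,50,95,99
 [[0.5468 0.1455 0.1198]
 [0.5482 0.1459 0.1251]
 [0.5596 0.1499 0.1575]
 [0.5689 0.16   0.16  ]
 [0.5693 0.1614 0.1605]]
top [[0.5469 0.146  0.1547]
 [0.5584 0.1527 0.1589]
 [0.5689 0.1612 0.1605]]
edge 7.253939888619286 [0.58802242 0.15287366 0.12921302] 0.092608930293034 0.2194872234229156
edge 5.409822128294696 [0.60276662 0.00298423 0.12946306] -0.057144791900204606 0.06519137233694405
```

```bash
python3 -m inch '[[13,5,-8,0.6],[14,4,-20,0],[0,0,-20,0],[0,0,-12,0],[0,0,0,0],[0,0,0,0]]' 0.06 50
python3 - <<'E'
from h import *
f=np.load("pics/w1.npz");im,d,E,K=[f[k] for k in("im","d","E","K")]
for n,(u,v) in dict(yellow=(265,153),stem=(288,153),ball=(340,152),post=(362,135),post2=(306,135)).items():
    k=np.zeros(d.shape);k[v-2:v+3,u-2:u+3]=1;print(n,cloud(K,E,d,k).max(0).round(3))
s=env.get_state();im,d=capture("wrist");K,E=ext("wrist",s)
_,m=blobs(im,(3,140,60),(16,255,255));p=cloud(K,E,d,m);T=R.from_rotvec(s["tool_rot"]).as_matrix()
q=(p-s["position"])@T;q=q[(abs(q[:,1])<.03)&(abs(q[:,0])<.03)];t=q[q[:,2]<np.percentile(q[:,2],5)+.006]
print(s["position"],yaw(s),s["width"],s["clock"],"tab in tool",len(t),np.percentile(t,[2,50,98],axis=0).round(4))
cv2.imwrite("pics/w2.png",im[:,:,::-1])
E
```

```text
clock: 2.7
position: [0.5727, -0.0007, 0.2276]
tool_rot: [-3.138, -0.148, 0.004]
contact_force: [-0.2, -0.2, 1.7]
width: 0.529
grip_force: 0.0
yellow [0.571 0.048 0.116]
stem [0.572 0.026 0.113]
ball [ 0.579 -0.024  0.124]
post [ 0.596 -0.043  0.116]
post2 [0.592 0.01  0.115]
[ 0.57269396 -0.00066551  0.22760771] -84.61463298828191 0.5291876091496287 2.7 tab in tool 757 [[-0.01   -0.0089  0.067 ]
 [ 0.0023 -0.0014  0.0685]
 [ 0.0123  0.0061  0.0723]]
```

View pics/w2.png

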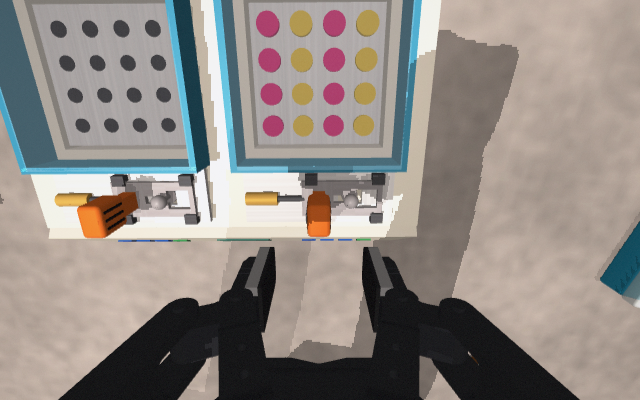

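The tab (318,213) is midway between the half-open pads, within about 1.4 mm. Everything nearby sits below z 0.124. I'll descend and grip.

```bash
python3 -m inch '[[1,1,-20,0],[0,0,-20,0],[0,0,-20,0],[0,0,-12,0],[0,0,-5,0],[0,0,0,0],[0,0,0,0]]' - 50
python3 -m inch '[[0,0,0,0],[0,0,0,0],[0,0,0,0],[0,0,0,0],[0,0,0,0],[0,0,0,0]]' -1 50
```

```text
clock: 3.33
position: [0.5754, 0.0009, 0.1524]
tool_rot: [3.138, 0.149, 0.002]
contact_force: [-0.2, -0.2, 0.2]
width: 0.528
grip_force: 0.0
clock: 3.83
position: [0.5759, -0.0001, 0.1529]
tool_rot: [3.135, 0.149, 0.004]
contact_force: [-0.7, -4.9, 5.0]
width: 0.176
grip_force: 50.8
```

```bash
python3 -m inch '[[-0.3,3,0,0],[-0.3,3,0,0],[-0.3,3,0,0],[-0.4,4,0,0],[0,0,0,0],[0,0,0,0],[0,0,0,0]]' - 60
```

```text
clock: 4.42
position: [0.5747, 0.0117, 0.1529]
tool_rot: [3.132, 0.147, 0.004]
contact_force: [-0.4, -8.2, 6.2]
width: 0.175
grip_force: 60.2
```

```bash
python3 -m inch '[[-0.1,1,0,0],[1.2,0.1,3.9,0],[1.2,0.1,3.9,0],[1.2,0.1,3.9,0],[2.2,0.2,5.7,0],[2.2,0.2,5.7,0],[2.3,0.2,5.6,0],[0,0,0,0],[0,0,0,0]]'
python3 - <<'E'
from h import *
im,d=capture("scene");cv2.imwrite("pics/s2.png",cv2.resize(im[120:270,270:450,::-1],None,fx=4,fy=4,interpolation=cv2.INTER_CUBIC))
E
```

```text
clock: 5.17
position: [0.5826, 0.0135, 0.1785]
tool_rot: [3.133, 0.147, -0.005]
contact_force: [0.4, -7.9, -4.8]
width: 0.177
grip_force: 58.7
```

View pics/s2.png

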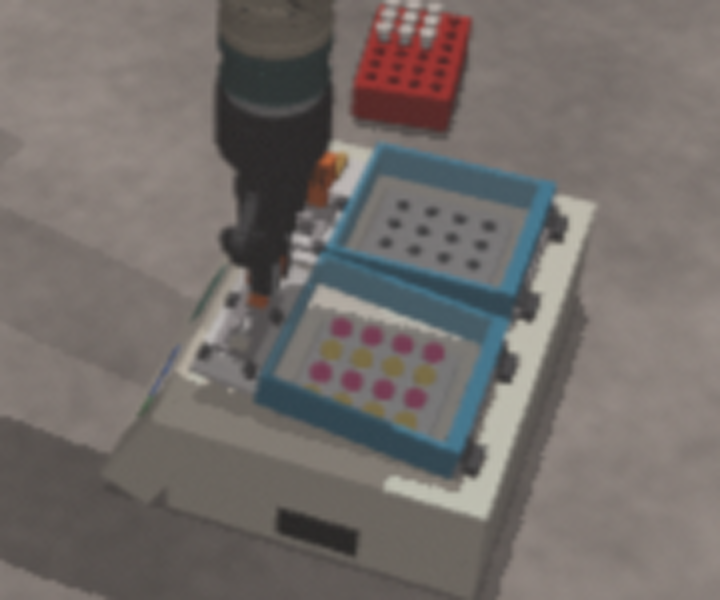

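The near (right) lid's front edge, around crop (290,300), has risen with the gripped tab, and the other lid is still flat. The forces fit too: about 8 N from the spring and 5 N of weight. I'll continue along the arc to about 42°.

```bash
python3 -m inch '[[3.6,0.4,6.8,0],[3.7,0.4,6.7,0],[3.9,0.4,6.5,0],[4.0,0.4,6.4,0],[4.6,0.5,6.0,0],[4.8,0.5,5.9,0],[4.9,0.5,5.8,0],[5.1,0.5,5.7,0],[0,0,0,0],[0,0,0,0]]'

```

```text
clock: 6.05
position: [0.6154, 0.0168, 0.228]
tool_rot: [3.132, 0.147, -0.012]
contact_force: [-3.0, -9.5, -2.1]
width: 0.17
grip_force: 58.6
```

```bash
python3 -m inch '[[4.6,0.5,4.3,0],[4.6,0.5,4.1,0],[4.7,0.5,3.9,0],[4.8,0.5,3.8,0],[4.7,0.5,3.5,0],[2.6,0.2,1.8,0],[0,0,0,0],[0,0,0,0],[0,0,0,0],[0,0,0,0],[0,0,0,0],[0,0,0,0]]'
python3 - <<'E'
from h import *
im,d=capture("scene");cv2.imwrite("pics/s3.png",cv2.resize(im[120:270,270:450,::-1],None,fx=4,fy=4,interpolation=cv2.INTER_CUBIC))
# lid plane from scene depth of the blue frame is checked in the wrist view
s=env.get_state();w,d=capture("wrist");K,E=ext("wrist",s);cv2.imwrite("pics/w3.png",w[:,:,::-1]);np.savez("pics/w3.npz",im=w,d=d,E=E,K=K)
E
```

```text
clock: 7.05
position: [0.6409, 0.0194, 0.2496]
tool_rot: [3.132, 0.147, -0.014]
contact_force: [-5.1, -8.6, 0.0]
width: 0.174
grip_force: 58.8
```

View pics/s3.png

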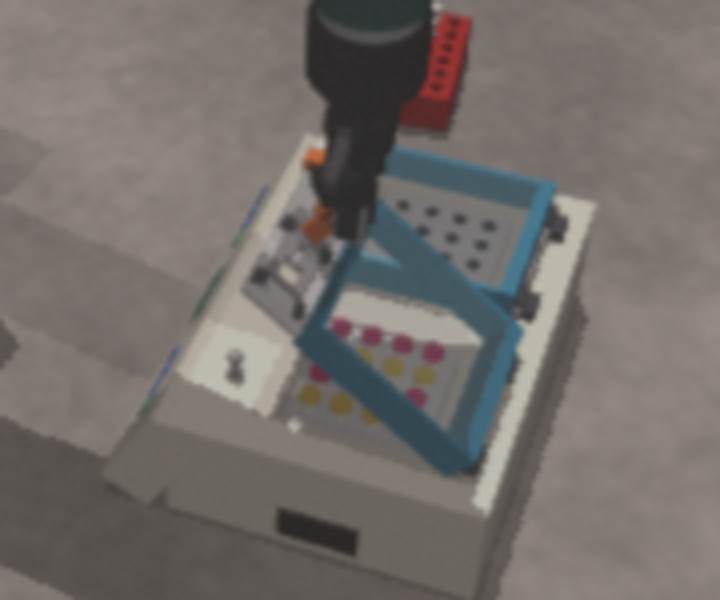

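View pics/w3.png

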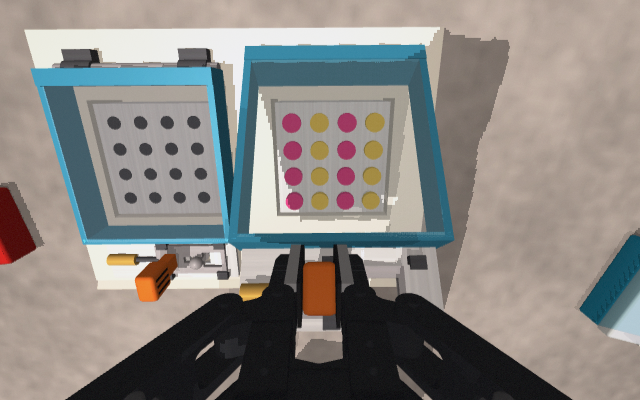

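The lid is clearly open and the tab (320,290) is between the pads. The left lid is still shut and the rack hasn't moved. I'll check the angle numerically from the lid frame and confirm it holds still.

```bash
python3 -m inch '[[0,0,0,0],[0,0,0,0],[0,0,0,0],[0,0,0,0],[0,0,0,0],[0,0,0,0],[0,0,0,0],[0,0,0,0],[0,0,0,0],[0,0,0,0],[0,0,0,0],[0,0,0,0]]'
python3 - <<'E'
from h import *
s=env.get_state();im,d=capture("wrist");K,E=ext("wrist",s)
o=np.load("pics/w3.npz")
for im,d,E in((o["im"],o["d"],o["E"]),(im,d,E)):
    b,m=blobs(im,(90,110,60),(110,255,255),(228,38,460,260));p=cloud(K,E,d,m)
    a=np.radians(5.6);X=p@[np.cos(a),np.sin(a),0];Z=p[:,2]
    bins=np.arange(X.min(),X.max(),.006);top=[(x+.003,Z[(X>=x)&(X<x+.006)].max()) for x in bins if ((X>=x)&(X<x+.006)).sum()>5]
    t=np.array(top[3:-3]);c=np.polyfit(t[:,0],t[:,1],1);print("lid angle",np.degrees(np.arctan(-c[0])),"resid",np.std(np.polyval(c,t[:,0])-t[:,1]))
    _,m=blobs(im,(3,140,60),(16,255,255),(300,250,340,330),1);q=cloud(K,E,d,m);print("tab",np.median(q,axis=0))
    q=cloud(K,E,d,m);q=q-q.mean(0);n=np.linalg.svd(q)[2][2];print("tab face tilt",np.degrees(np.arccos(abs(n[2]))))
    _,m=blobs(im,(3,140,60),(16,255,255),(110,240,185,310),1);q=cloud(K,E,d,m);print("left tab",np.percentile(q,[2,50,98],axis=0).round(4).tolist())
E
```

```text
clock: 8.15
position: [0.6409, 0.0194, 0.2496]
tool_rot: [3.132, 0.147, -0.013]
contact_force: [-5.2, -9.2, 0.6]
width: 0.177
grip_force: 58.8
lid angle 33.757310987601876 resid 0.009181118073160518
tab [0.6400235  0.02038873 0.25433354]
tab face tilt 38.430731010282
left tab [[0.5479, 0.1459, 0.1136], [0.5627, 0.1509, 0.1528], [0.5696, 0.1611, 0.1602]]
lid angle 33.72811064614896 resid 0.009386416294689691
tab [0.64002463 0.02036554 0.25439125]
tab face tilt 38.744333284056026
left tab [[0.5479, 0.1459, 0.1141], [0.5627, 0.1509, 0.1528], [0.5696, 0.1611, 0.1601]]
```

```bash
python3 -c "
from rig import job
print(job.sign_off())"
```

```text
the job is handed in; nothing more can be done
None
```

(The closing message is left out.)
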